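Load the blue cell into the bench charger

TASK

Put the blue cell on charge: take it from its wooden rest, set its flat end against the charger's spring contact, push the spring back, and press the button end down behind the end stop, so that the cell lies fully down in the charger's cradle with its button held against the end stop by the spring. Leave the yellow cell lying in its rest.

Things in the scene. Friction and masses are not known exactly. Their poses are not given: they have to be found in the camera images.
- cell_blue: Blue cell, a cylinder 38 mm across, 100 mm long, with a steel button 16 mm across, 5 mm long at the white-banded end; other end flat. 0.25 kg. Origin at the cylinder's centre; y runs along it to the button; may be rolled about y. Starts level, axis 38 mm above the bench, in a wooden rest 66 mm wide, base 8 mm thick, V saddles under its ends; the middle 60 mm is free for fingers.
- blue_button (a point): Tip of the blue cell's button, on its axis, 55 mm from the cell's origin.
- cell_yellow: Yellow cell of the same build and size, with the same axes, in a rest of its own: not to be moved. Which of the two rests holds the blue cell varies.
- charger: Black one-bay charger fixed to the bench, 78 x 180 mm. Origin at bench height under the bay's centre, z up, y along the bay from spring to end stop. Home: cell level along y, button to +y, its origin at x 0, y 0, z 45 mm, on V saddles (y -34 and +40 mm, 12 mm thick, 70 mm wide mouths, tops below z 45 mm); between them only a base 12 mm thick, so fingers have room.
- spring_face (a point): Middle of the face of the charger's sprung brass plate (36 mm wide, z 27 to 85 mm). Free, the face is at charger y = -42 mm; it can be pushed 22 mm towards -y: about 5 N at first, 8 N after 8 mm (cell home), 13 N at most. Behind it is a tower 88 mm high. Let go, a cell is slid to the stop by the spring and pinched at that height: press it down into the cradle first.
- stop_face (a point): Middle of the face of the brass end stop, at charger y = +55 mm, z 45 mm; the stop is 50 mm wide and its top is 52 mm high, so a level cell with its axis higher than 72 mm passes over it and can be pushed back against the spring plate there, then lowered until it lies in the cradle.

How it is judged:
At the end, for the whole second after the job is handed in: The blue cell rests still in the charger, button towards the end stop: its tip within 8 mm of the stop's face and 12 mm of home height (45 mm), the cell's centre within 10 mm of home height and of the bay's centre line, its axis within about 10 degrees of the bay's (y of blue_button in the frame of charger between 0.047 and 0.063 m and z of blue_button in the frame of charger between 0.033 and 0.057 m and z of cell_blue in the frame of charger between 0.035 and 0.055 m and x of cell_blue in the frame of charger between -0.01 and 0.01 m and angle between the y axis of cell_blue and the y axis of charger, either way round below 0.17 rad and linear speed of cell_blue below 0.02 m/s); the robot touches nothing.
It fails at once if the yellow cell is moved more than 25 mm (distance of cell_yellow from where it was at the start of the episode above 0.025 m).
It also fails if it takes over 38 s, if anything falls off the work surface, if the arm or the gripper's body presses on something with over 40 N, if the wrist force passes 120 N, or if a joint passes its speed limit or range.

ROBOT

A 6-joint arm with a two-finger parallel gripper is mounted at the origin on a cart in front of the work surface, level with it; the furniture and walls round the work are solid. World frame = base frame: x ahead of the robot, y to its left, z up, the work surface at z = 0. Lengths are in m, angles in rad, forces in N, time in s.
With the tool pointing down it reaches from about 0.325 to 0.85 m from the base axis. Payload 4.4 kg.
Tool frame: the origin (TCP) lies on the centre line of the jaws, within the pads' length; the fingertips stand 17 mm ahead of it and the grasp point (between the pads) lies 2 mm behind it (robot.finger_overhang is the distance from the TCP to the fingertips, in m); z points along the fingers, y is the line along which they close (so a half turn about z gives the same grasp; the last joint's range is limited). The gripper opens to 94 mm and grips with 3 to 60 N. Pads are 16 mm wide; open, the fingers measure 119 mm over their backs; the gripper's body (75 mm by 177 mm) begins 78 mm behind the grasp point.
Start: joints at [-1.331, 0.207, 1.542, -0, 1.393, -0.15], TCP at [0.219, -0.532, 0.222] pointing down, gripper open.
Joint ranges: [-2.73, 2.73], [-0.86, 2.22], [0.23, 2.46], [-1.11, 4.25], [0.08, 2.63], [-2.82, 2.82]. Speed limits (rad/s): [2.79, 2.79, 3.14, 3.14, 3.14, 3.14].

INTERFACE

Orientations are given as [roll, pitch, yaw] about the fixed x, y, z axes, in that order (R = Rz(yaw) Ry(pitch) Rx(roll)).
In Python, from station import robot, cams, job gives the robot as it stands. The module is installed in compiled form; this text tells all that it offers.
- The arm moves only by the tool step_arm, never from a script. Its argument "increments" is a list of rows, each a list of 3 entries, a list of its own where there are three numbers: the shift along the tool's x, y, z in cm, then the turn, a rotation vector about the tool's x, y, z in rad, then the closure, from 0 (fully open) to 1 (shut). A call has 1 to 5 rows; each row shifts and turns the commanded pose from where the row before left it, along the tool's axes as they then stand; what a row does not reach is not made up. A row lasts 1/10 s, in which the tool goes at most 50 mm and 8.59 degrees, less where a joint would pass 70% of its speed; a pose out of reach is approached as far as the arm can. A call is refused whole if a number of a shift passes 5 or a number of a turn 0.15, either way. A call with a gripper value outside its range is refused whole. The fingers move at their own pace and stop on an object; "force" is the grip in N (left out, the last holds). Time passes only in rows, so rows that do not move let the fingers close. It gives the time, the measured TCP pose, the force, the opening and the grip force at its end, in the units of the state.
- robot.get_obs(): the state, without advancing time (a new reading comes with each control period).
- cams.read_camera(name): name is "side" or "top"; returns a dict with "color" (384x512x3 uint8, red, green, blue), "fovy" (degrees; the focal length in pixels is half the picture's height over the tangent of half this angle, whatever the lens; pixels are square), "cx", "cy" (the principal point, pixels), "R" (3x3) and "t" (3): a world point X has camera coordinates R X + t. Camera axes: x right, y down, z forward; pixel columns grow to the right and rows downward; lengths in m; the calibration is good to about 2 mm. A picture is of the moment at which its call begins. There is no depth.
- job.job_done(): hands the job in; it is judged then, once.
The state is a dict: "time": time; "joints": joint angles; "qd": joint speeds; "tau": joint torques, N m; "tool_pos": TCP position; "eef_rot": TCP orientation; "ft_force": force on the tool from outside, world axes, zero at the start; "ft_torque": the same for the moment, N m; "gripper_width": finger opening in m; "gripper_force": force on a finger pad.
Only numpy, scipy, OpenCV 4.12 (cv2) and the standard library are available. Lean on these libraries where they do the work, as an engineer would, in place of code of your own. Each camera call takes 0.05 s, during which the arm holds its last target. There are 200 camera calls.

## Working session

There is one attempt and no reset: what is moved stays moved. The work goes in short steps, Python scripts to look and compute and a tool call to move; the robot and the scene stay as the last step left them, time stands still between calls to the robot, and variables do not carry over. Pictures are saved under pics/ and viewed, at most 10 in all, crops included, and the job is handed in when it is done.

Besides the shell and the picture viewer there is one more tool, called after "Request:" as name(argument=value, ...) on one line, values as JSON. step_arm: Moves the arm, as the interface text tells. Its arguments: {"type":"object","properties":{"increments":{"type":"array","items":{"type":"array"}},"force":{"type":"number"}},"required":["increments"]}

```bash
mkdir -p pics
cat > h.py <<'E'
import numpy as np, cv2
from station import robot, cams, job
def cam(n):
    c=cams.read_camera(n); h=c["color"].shape[0]; c["f"]=h/2/np.tan(np.radians(c["fovy"])/2); return c
def ray(c,u,v):
    R=np.array(c["R"]);t=np.array(c["t"]);d=R.T@np.array([(u-c["cx"])/c["f"],(v-c["cy"])/c["f"],1]);return -R.T@t,d
def onz(c,u,v,z):
    o,d=ray(c,u,v);return o+d*(z-o[2])/d[2]
def proj(c,X):
    p=np.array(c["R"])@np.array(X)+np.array(c["t"]);return c["cx"]+c["f"]*p[0]/p[2],c["cy"]+c["f"]*p[1]/p[2]
def save(c,name): cv2.imwrite("pics/"+name,c["color"][:,:,::-1])
E
python3 - <<'E'
from h import *
for n in("top","side"):
    c=cam(n);save(c,n+"1.png");print(n,c["f"],c["cx"],c["cy"],np.round(ray(c,c["cx"],c["cy"]),3).tolist())
    import pickle;pickle.dump(c,open(n+"1.pkl","wb"))
print(robot.get_obs())
E
```

```text
top 484.12889446371815 249.81744027763227 199.98532919037433 [[0.418, 0.064, 1.083], [0.092, -0.019, -0.996]]
side 422.92316509957817 262.795441396188 198.87481092842913 [[0.246, 0.863, 0.508], [0.267, -0.852, -0.449]]
{'time': 0.1, 'joints': array([-1.33048129e+00,  2.07289905e-01,  1.54274126e+00,  3.51295195e-05,
        1.39350059e+00, -1.50430818e-01]), 'qd': array([-0.00045402, -0.00153035, -0.00257223,  0.00184882,  0.00069259,
        0.00052131]), 'tau': array([ 1.32656671e-03, -3.71859205e+01, -2.82294255e+01,  7.00279581e-02,
        3.11361579e-02, -5.85840871e-05]), 'tool_pos': array([ 0.21888312, -0.53099695,  0.22146549]), 'eef_rot': array([-3.13968063e+00, -3.24777689e-04,  3.90739320e-01]), 'ft_force': array([ 0.1475909 ,  0.55451905, -0.38422676]), 'ft_torque': array([-0.06199774, -0.02948269, -0.01617837]), 'gripper_force': 0.0, 'gripper_width': 0.0940456732611593}
```

View pics/top1.png

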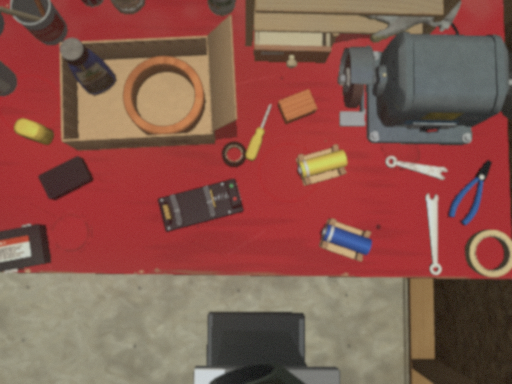

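View pics/side1.png

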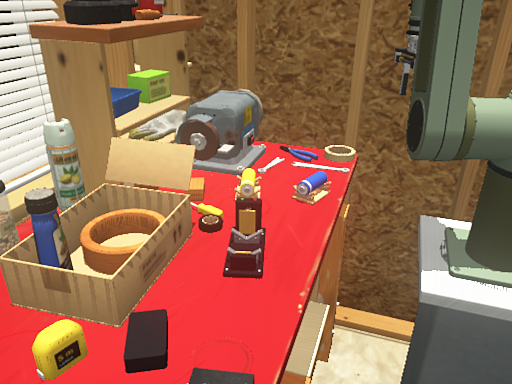

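Top view: the charger is near (200,205), the blue cell near (346,239) and the yellow cell near (323,164). In the side view the charger's tower is at the far end, towards -y. Next I'll zoom in on the charger and blue cell.

Run:
```python
from h import *
import pickle
c=pickle.load(open("top1.pkl","rb"));s=pickle.load(open("side1.pkl","rb"))
a=cv2.resize(c["color"][170:240,150:250],(800,560),interpolation=cv2.INTER_CUBIC)
b=cv2.resize(c["color"][215:265,310:380],(400,286),interpolation=cv2.INTER_CUBIC)
d=cv2.resize(s["color"][160:280,210:340],(400,369)[:2],interpolation=cv2.INTER_CUBIC)[:286]
cv2.imwrite("pics/a.png",a[:,:,::-1])
d=cv2.resize(s["color"][160:280,215:335],(400,400),interpolation=cv2.INTER_CUBIC)
b=cv2.copyMakeBorder(b,0,114,0,0,cv2.BORDER_CONSTANT)
cv2.imwrite("pics/b.png",np.hstack([b,d])[:,:,::-1])
hsv=cv2.cvtColor(c["color"],cv2.COLOR_RGB2HSV)
def rect(m,x0,x1,y0,y1):
    k=np.zeros_like(m);k[y0:y1,x0:x1]=m[y0:y1,x0:x1]
    cs,_=cv2.findContours(k,cv2.RETR_EXTERNAL,cv2.CHAIN_APPROX_NONE);q=max(cs,key=cv2.contourArea);return cv2.minAreaRect(q),cv2.boxPoints(cv2.minAreaRect(q))
for nm,m,box,z in(("blue",cv2.inRange(hsv,(95,100,40),(130,255,255)),(310,380,215,265),.045),("yel",cv2.inRange(hsv,(22,100,80),(35,255,255)),(290,355,140,190),.045),
  ("charger notred",255-cv2.inRange(hsv,(0,150,60),(8,255,255))-cv2.inRange(hsv,(172,150,60),(180,255,255)),(150,250,170,240),.02)):
    r,p=rect(m,*box);print(nm,r);print(np.round([onz(c,*q,z) for q in p],4).tolist())
```

```text
blue ((351.1499938964844, 241.05001831054688), (38.263553619384766, 15.17893123626709), 18.43494987487793)
[[0.4258, -0.1301, 0.045], [0.4568, -0.1405, 0.045], [0.432, -0.2187, 0.045], [0.4011, -0.2081, 0.045]]
yel ((326.7805480957031, 161.99205017089844), (15.77637004852295, 38.78883743286133), 75.3791275024414)
[[0.6047, -0.0765, 0.045], [0.6279, -0.1586, 0.045], [0.5944, -0.1672, 0.045], [0.5714, -0.0853, 0.045]]
charger notred ((200.49203491210938, 204.219482421875), (35.42321014404297, 81.61641693115234), 75.3791275024414)
[[0.5183, 0.249, 0.02], [0.567, 0.0764, 0.02], [0.4913, 0.0554, 0.02], [0.4434, 0.2271, 0.02]]
```

View pics/a.png

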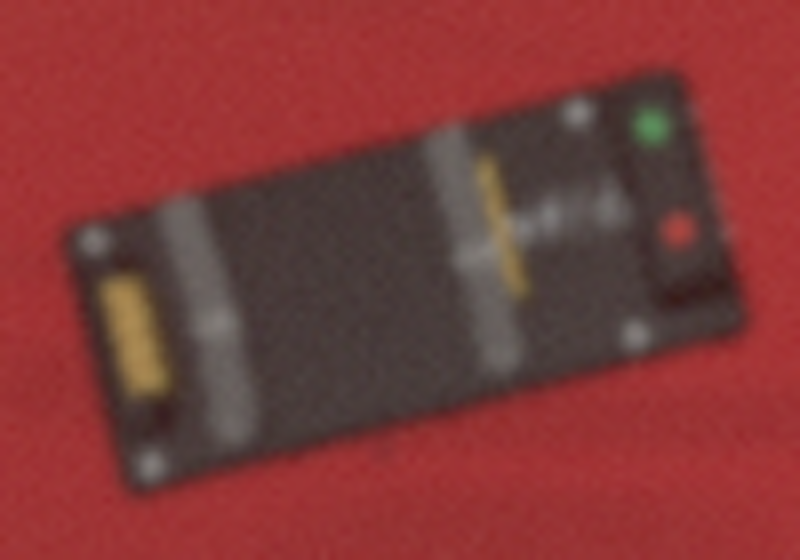

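View pics/b.png

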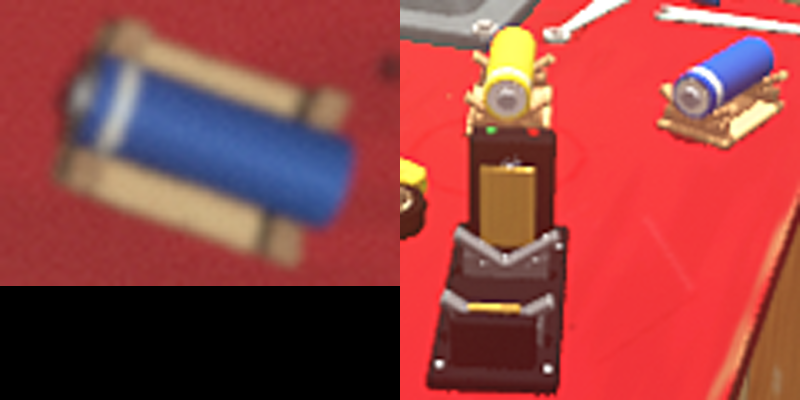

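Crop a shows the stop's brass at about (135,335) on the left and the spring plate at about (503,227) on the right, so the bay's +y points to image left. Crop b shows the blue cell's button at about (80,100), also to the left, and its flat end at (340,190).

Run:
```python
from h import *
import pickle
c=pickle.load(open("top1.pkl","rb"));s=pickle.load(open("side1.pkl","rb"))
A=lambda u,v:(150+(u+.5)/8-.5,170+(v+.5)/8-.5)
P={}
for nm,u,v,z in(("TL",68,225,.012),("TR",683,70,.012),("BR",745,325,.012),("BL",130,490,.012),("stop",151,332,.052),("spr0",487,156,.085),("spr1",528,296,.085),("sv0",182,200,.044),("sv1",238,440,.044),("sw0",443,135,.044),("sw1",505,368,.044)):
    P[nm]=onz(c,*A(u,v),z); print(nm,P[nm].round(4))
st=P["stop"][:2];sp=(P["spr0"]+P["spr1"])[:2]/2
cc=(P["TL"]+P["BL"]+P["TR"]+P["BR"])[:2]/4
print("centre corners",cc,"yaws",[np.degrees(np.arctan2(*( -d[:2])[[0,1]])) if 0 else np.degrees(np.arctan2(d[1],d[0])) for d in(P["TL"]-P["TR"],P["BL"]-P["BR"],P["stop"]-np.r_[sp,0.052])])
print("dist stop-spr",np.linalg.norm(st-sp)); 
# sub-pixel cell
img=c["color"];hsv=cv2.cvtColor(img,cv2.COLOR_RGB2HSV)
def cell(m,x0,x1,y0,y1):
    ys,xs=np.nonzero(m[y0:y1,x0:x1]);p=np.c_[xs+x0,ys+y0].astype(float);w=onz
    W=np.array([onz(c,*q,.038)[:2] for q in p]);mu=W.mean(0);e,V=np.linalg.eigh(np.cov((W-mu).T));d=V[:,1];d*=np.sign(d[1])
    t=(W-mu)@d;n=(W-mu)@np.array([-d[1],d[0]]);print(mu.round(4),np.degrees(np.arctan2(d[1],d[0])),t.min(),t.max(),n.min(),n.max());return mu,d,p[t.argmin()]
mu,d,q=cell(cv2.inRange(hsv,(95,100,40),(130,255,255)),310,380,215,265)
cell(cv2.inRange(hsv,(22,100,80),(35,255,255)),290,355,140,190)
o=onz(c,0,0,.038)
# flat end: point on centreline (z=.038 plane), move ray to z=.057
t0=min((np.array([onz(c,*A_,.038)[:2] for A_ in [q]])-mu)@d); e=np.r_[mu+d*t0,.038]
u=proj(c,e);f=onz(c,*u,.057);print("flat end at",f.round(4),"centre",(f[:2]+.05*d).round(4))
B=lambda u,v:(310+(u+.5)/5.714-.5,215+(v+.5)/5.714-.5)
print("button",onz(c,*B(80,100),.038).round(4))
# side camera check
for X in([*(f[:2]+.105*d),.038],[*st,.052],[*sp,.085]): print(np.round(proj(s,X),1))
```

```text
TL [0.5184 0.247  0.012 ]
TR [0.5647 0.0777 0.012 ]
BR [0.4938 0.0592 0.012 ]
BL [0.4455 0.2276 0.012 ]
stop [0.4865 0.2173 0.052 ]
spr0 [0.5313 0.1271 0.085 ]
spr1 [0.4952 0.1157 0.085 ]
sv0 [0.5227 0.2112 0.044 ]
sv1 [0.4585 0.1944 0.044 ]
sw0 [0.5415 0.1416 0.044 ]
sw1 [0.4789 0.1236 0.044 ]
centre corners [0.50558027 0.15289089] yaws [np.float64(105.28684677113793), np.float64(105.99516306157406), np.float64(105.61301210876)]
dist stop-spr 0.09956260558400798
[ 0.4303 -0.1738] 71.1479589579005 -0.0437010806420874 0.05526410354591888 -0.016404294110380416 0.016551094552571564
[ 0.5994 -0.1183] 106.88375123138516 -0.04805244082867089 0.054375814476527756 -0.01728497961621264 0.017757435496721437
flat end at [ 0.4162 -0.2101  0.057 ] centre [ 0.4324 -0.1628]
button [ 0.4474 -0.1162  0.038 ]
[300.3 190.2]
[242.8 249.3]
[246.8 210. ]
```

```bash
cat > plan.py <<'E'
import sys
from h import *
from scipy.spatial.transform import Rotation as Ro
def plan(x,y,z,yaw,n):
    o=robot.get_obs();p=np.array(o["tool_pos"]);R=Ro.from_euler("xyz",o["eef_rot"]);T=Ro.from_euler("xyz",[np.pi,0,yaw])
    rv=(R.inv()*T).as_rotvec();d=(np.array([x,y,z])-p)/n
    print("t",o["time"],"pos",p.round(4),"rot",np.round(o["eef_rot"],4),"total cm",np.round(R.inv().apply(d*n)*100,2),"total rv",rv.round(4))
    for i in range(n):
        Q=R*Ro.from_rotvec(rv*i/n);print([np.round(Q.inv().apply(d)*100,2).tolist(),np.round(rv/n,3).tolist()])
if __name__=="__main__": a=sys.argv[1:];plan(*map(float,a[:4]),int(a[4]))
E
python3 plan.py .432 -.164 .15 1.242 10
```

```text
t 0.1 pos [ 0.2189 -0.531   0.2215] rot [-3.1397e+00 -3.0000e-04  3.9070e-01] total cm [ 33.68 -25.8    7.21] total rv [-0.0017 -0.0011 -0.8513]
[[3.37, -2.58, 0.72], [-0.0, -0.0, -0.085]]
[[3.58, -2.28, 0.72], [-0.0, -0.0, -0.085]]
[[3.76, -1.97, 0.72], [-0.0, -0.0, -0.085]]
[[3.91, -1.65, 0.72], [-0.0, -0.0, -0.085]]
[[4.04, -1.31, 0.72], [-0.0, -0.0, -0.085]]
[[4.13, -0.96, 0.72], [-0.0, -0.0, -0.085]]
[[4.2, -0.61, 0.72], [-0.0, -0.0, -0.085]]
[[4.24, -0.25, 0.72], [-0.0, -0.0, -0.085]]
[[4.24, 0.12, 0.72], [-0.0, -0.0, -0.085]]
[[4.22, 0.48, 0.72], [-0.0, -0.0, -0.085]]
```

Request:
step_arm(increments=[[[3.4,-2.6,0.7],[0,0,-0.085],0],[[3.6,-2.3,0.7],[0,0,-0.085],0],[[3.8,-2.0,0.7],[0,0,-0.085],0],[[3.9,-1.7,0.7],[0,0,-0.085],0],[[4.0,-1.3,0.7],[0,0,-0.085],0]], force=60)

```text
time: 0.6
tool_pos: [0.3259, -0.3453, 0.1867]
eef_rot: [-3.141, -0.0, 0.819]
ft_force: [0.7, -0.1, 1.0]
gripper_width: 0.0941
gripper_force: 0.0
```

Request:
step_arm(increments=[[[4.1,-1.0,0.7],[0,0,-0.085],0],[[4.2,-0.6,0.7],[0,0,-0.085],0],[[4.2,-0.2,0.7],[0,0,-0.085],0],[[4.2,0.1,0.7],[0,0,-0.085],0],[[0,0,0],[0,0,0],0]])

```text
time: 1.1
tool_pos: [0.4107, -0.1965, 0.1579]
eef_rot: [-3.138, -0.002, 1.163]
ft_force: [0.1, -0.4, 0.3]
gripper_width: 0.094
gripper_force: 0.0
```

```bash
python3 plan.py .432 -.164 .10 1.242 3
```

```text
t 1.1 pos [ 0.4107 -0.1965  0.1579] rot [-3.1383e+00 -2.4000e-03  1.1630e+00] total cm [3.82 0.68 5.8 ] total rv [-0.0032 -0.0026 -0.079 ]
[[1.27, 0.23, 1.93], [-0.001, -0.001, -0.026]]
[[1.27, 0.26, 1.93], [-0.001, -0.001, -0.026]]
[[1.26, 0.29, 1.93], [-0.001, -0.001, -0.026]]
```

Request:
step_arm(increments=[[[1.3,0.2,1.9],[0,0,-0.026],0],[[1.3,0.3,1.9],[0,0,-0.026],0],[[1.3,0.3,1.9],[0,0,-0.026],0],[[0,0,0],[0,0,0],0]])

```text
time: 1.5
tool_pos: [0.4304, -0.1666, 0.0998]
eef_rot: [-3.135, -0.001, 1.235]
ft_force: [0.1, -0.2, -0.5]
gripper_width: 0.0943
gripper_force: 0.0
```

```bash
python3 plan.py .432 -.164 .036 1.242 3
python3 - <<'E'
from h import *
a=cam("top");b=cam("side")
cr=lambda i,x,y,w,h:cv2.resize(i["color"][y:y+h,x:x+w],(400,400),interpolation=cv2.INTER_CUBIC)
cv2.imwrite("pics/c.png",np.hstack([cr(a,295,190,100,100),cr(b,265,130,100,100)])[:,:,::-1])
E
```

```text
t 1.5 pos [ 0.4304 -0.1666  0.0998] rot [-3.1352e+00 -1.3000e-03  1.2345e+00] total cm [0.29 0.11 6.38] total rv [-0.0064 -0.0013 -0.0075]
[[0.1, 0.04, 2.13], [-0.002, -0.0, -0.002]]
[[0.1, 0.03, 2.13], [-0.002, -0.0, -0.002]]
[[0.1, 0.03, 2.13], [-0.002, -0.0, -0.002]]
```

View pics/c.png

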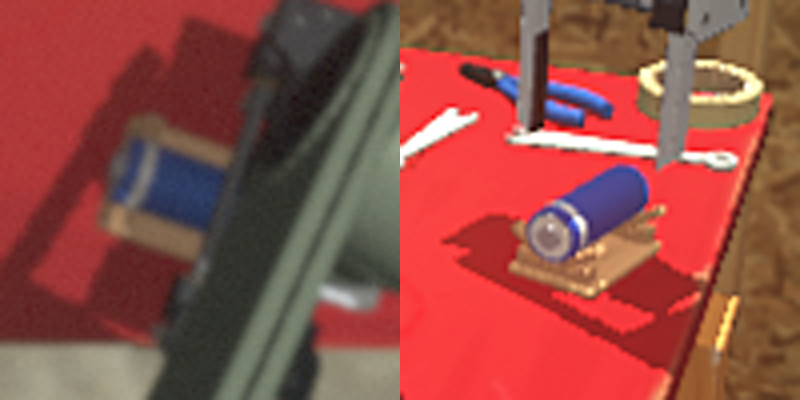

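The fingers straddle the cell, at about (535,100) and (675,120) in the right half, so I'm descending and gripping.

Request:
step_arm(increments=[[[0.1,0.05,2.1],[0,0,0],0],[[0.1,0.05,2.1],[0,0,0],0],[[0.1,0,2.1],[0,0,0],0],[[0,0,0],[0,0,0],0],[[0,0,0],[0,0,0],0.5]])

```text
time: 2.1
tool_pos: [0.4348, -0.1668, 0.0404]
eef_rot: [3.141, 0.0, 1.233]
ft_force: [0.1, 0.1, 0.2]
gripper_width: 0.0889
gripper_force: 0.0
```

Request:
step_arm(increments=[[[0,0,0],[0,0,0],1],[[0,0,0],[0,0,0],1],[[0,0,0],[0,0,0],1],[[0,0,0],[0,0,0],1],[[0,0,0],[0,0,0],1]], force=60)

```text
time: 2.6
tool_pos: [0.4346, -0.1658, 0.0397]
eef_rot: [3.141, 0.0, 1.234]
ft_force: [0.4, -0.1, 0.1]
gripper_width: 0.0491
gripper_force: 0.0
```

Request:
step_arm(increments=[[[0,0,0.35],[0,0,0],1],[[0,0,0],[0,0,0],1],[[0,0,0],[0,0,0],1],[[0,0,0],[0,0,0],1]])

```text
time: 3.0
tool_pos: [0.4338, -0.1654, 0.0355]
eef_rot: [-3.14, -0.0, 1.234]
ft_force: [-2.0, -0.2, 0.1]
gripper_width: 0.0367
gripper_force: 60.0
```

Request:
step_arm(increments=[[[0,0,-1.5],[0,0,0],1],[[0,0,-3],[0,0,0],1],[[0,0,-4],[0,0,0],1],[[0,0,-4],[0,0,0],1],[[0,0,0],[0,0,0],1]])

```text
time: 3.5
tool_pos: [0.4387, -0.168, 0.1667]
eef_rot: [3.129, 0.002, 1.234]
ft_force: [0.4, -1.1, -2.2]
gripper_width: 0.0371
gripper_force: 60.0
```

```bash
python3 - <<'E'
from h import *
a=cam("top");b=cam("side")
cr=lambda i,x,y,w,h:cv2.resize(i["color"][y:y+h,x:x+w],(400,400),interpolation=cv2.INTER_CUBIC)
cv2.imwrite("pics/d.png",np.hstack([cr(a,295,190,100,100),cr(b,265,90,100,100)])[:,:,::-1])
# hover target: cell centre on charger line y=+0.020
c=np.array([.5014,.1638]);d=np.array([-.269,.963]);print(c+.020*d)
E
python3 plan.py .496 .183 .15 1.843 10
```

```text
[0.49602 0.18306]
t 3.6 pos [ 0.4348 -0.1658  0.1613] rot [3.1398e+00 2.0000e-04 1.2337e+00] total cm [34.94 -5.77  1.11] total rv [ 0.0017  0.0007 -0.6093]
[[3.49, -0.58, 0.11], [0.0, 0.0, -0.061]]
[[3.52, -0.36, 0.11], [0.0, 0.0, -0.061]]
[[3.54, -0.15, 0.11], [0.0, 0.0, -0.061]]
[[3.54, 0.07, 0.11], [0.0, 0.0, -0.061]]
[[3.53, 0.28, 0.11], [0.0, 0.0, -0.061]]
[[3.51, 0.5, 0.11], [0.0, 0.0, -0.061]]
[[3.47, 0.71, 0.11], [0.0, 0.0, -0.061]]
[[3.42, 0.92, 0.11], [0.0, 0.0, -0.061]]
[[3.36, 1.13, 0.11], [0.0, 0.0, -0.061]]
[[3.28, 1.33, 0.11], [0.0, 0.0, -0.061]]
```

View pics/d.png

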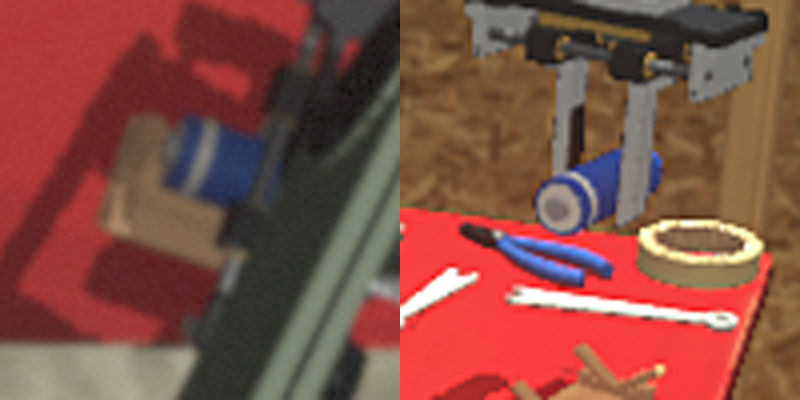

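The cell is lifted and level, with its button end at (555,210) in the right half. Carrying it to above the charger.

Request:
step_arm(increments=[[[3.5,-0.6,0.1],[0,0,-0.061],1],[[3.5,-0.4,0.1],[0,0,-0.061],1],[[3.5,-0.1,0.1],[0,0,-0.061],1],[[3.5,0.1,0.1],[0,0,-0.061],1],[[3.5,0.3,0.1],[0,0,-0.061],1]])

```text
time: 4.1
tool_pos: [0.463, 0.0092, 0.1529]
eef_rot: [-3.136, -0.001, 1.541]
ft_force: [0.7, -0.3, -1.4]
gripper_width: 0.037
gripper_force: 60.0
```

Request:
step_arm(increments=[[[3.5,0.5,0.1],[0,0,-0.061],1],[[3.5,0.7,0.1],[0,0,-0.061],1],[[3.4,0.9,0.1],[0,0,-0.061],1],[[3.4,1.1,0.1],[0,0,-0.061],1],[[3.3,1.3,0.1],[0,0,-0.061],1]])

```text
time: 4.6
tool_pos: [0.4924, 0.1835, 0.1476]
eef_rot: [-3.136, -0.001, 1.846]
ft_force: [-0.0, -0.4, -1.7]
gripper_width: 0.0368
gripper_force: 60.0
```

Request:
step_arm(increments=[[[0,0,0],[0,0,0],1],[[0,0,0],[0,0,0],1]])

```text
time: 4.8
tool_pos: [0.4926, 0.1825, 0.1481]
eef_rot: [-3.136, -0.0, 1.845]
ft_force: [-0.5, -0.6, -2.0]
gripper_width: 0.0368
gripper_force: 60.0
```

```bash
python3 - <<'E'
from h import *
import pickle
a=cam("top");b=cam("side");pickle.dump((a,b),open("e.pkl","wb"))
cr=lambda i,x,y,w,h:cv2.resize(i["color"][y:y+h,x:x+w],(400,400),interpolation=cv2.INTER_CUBIC)
cv2.imwrite("pics/e.png",np.hstack([cr(a,140,150,100,100),cr(b,190,160,120,120)])[:,:,::-1])
E
python3 plan.py .496 .183 .10 1.843 3
```

```text
t 4.9 pos [0.4933 0.1814 0.1491] rot [-3.1378e+00  1.0000e-04  1.8429e+00] total cm [0.08 0.32 4.91] total rv [-0.0038  0.0001 -0.0001]
[[0.03, 0.11, 1.64], [-0.001, 0.0, -0.0]]
[[0.03, 0.11, 1.64], [-0.001, 0.0, -0.0]]
[[0.03, 0.1, 1.64], [-0.001, 0.0, -0.0]]
```

View pics/e.png

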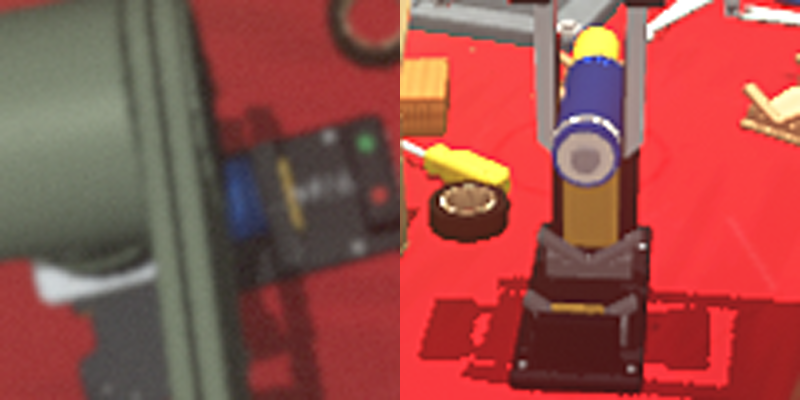

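The button faces the camera at (585,158) in the right half, above the bay. The flat end shows at (255,193) in the left half. Next I'll check the alignment numerically.

Run:
```python
from h import *
import pickle
a,b=pickle.load(open("e.pkl","rb"))
c=np.array([.5014,.1638]);th=1.843;d=np.array([np.cos(th),np.sin(th)]);x=np.array([d[1],-d[0]])
def loc(p): return np.round([(p[:2]-c)@x*1e3,(p[:2]-c)@d*1e3],1)
print("tcp",loc(np.array([.4933,.1814])))
for u,v in((585,158),):print("button",loc(onz(b,190+(u-400)*.3,160+v*.3,.1515)))
# side-view stop/plate centres
for n,u,v,z in(("stop top",578,308,.052),("plate top",590,168,.085)):print(n,loc(onz(b,190+(u-400)*.3,160+v*.3,z)))
print("stop side expected px", [ (np.array(proj(b,[*(c+.055*d),.052]))-[190,160])/.3+[400,0]])
hsv=cv2.cvtColor(a["color"],cv2.COLOR_RGB2HSV);m=cv2.inRange(hsv,(100,100,30),(130,255,255))[180:215,190:215];ys,xs=np.nonzero(m)
W=np.array([loc(onz(a,u+190,v+180,.1515)) for u,v in zip(xs,ys)]);print("blue lateral range @axis z",W[:,0].min(),W[:,0].max())
W=np.array([loc(onz(a,u+190,v+180,.1705)) for u,v in zip(xs,ys)]);print("flat y (at top rim)",np.percentile(W[:,1],[0,2,5]))
```

```text
tcp [-3.1 19.1]
button [-6.  69.7]
stop top [-2.  66.2]
plate top [ -0.5 -42.4]
stop side expected px [array([576.17481443, 297.01934845])]
blue lateral range @axis z -19.9 13.5
flat y (at top rim) [-28.1   -27.348 -26.99 ]
```

Request:
step_arm(increments=[[[0,0.15,2.0],[0,0,0],1],[[0,0.15,2.0],[0,0,0],1],[[0,0,2.0],[0,0,0],1],[[0,0,1.4],[0,0,0],1],[[0,0,0],[0,0,0],1]])

```text
time: 5.4
tool_pos: [0.4952, 0.1817, 0.0743]
eef_rot: [-3.136, -0.0, 1.842]
ft_force: [-0.1, 0.1, -1.3]
gripper_width: 0.0364
gripper_force: 60.0
```

Request:
step_arm(increments=[[[-0.3,0,0],[0,0,0],1],[[-0.3,0,0],[0,0,0],1],[[0,0,0],[0,0,0],1],[[0,0,0],[0,0,0],1]])

```text
time: 5.8
tool_pos: [0.4999, 0.1775, 0.0779]
eef_rot: [3.14, 0.0, 1.844]
ft_force: [-0.4, 0.3, -2.2]
gripper_width: 0.0369
gripper_force: 60.0
```

```bash
cat > loc.py <<'E'
from h import *
c=np.array([.5014,.1638]);th=1.843;d=np.array([np.cos(th),np.sin(th)]);x=np.array([d[1],-d[0]])
o=robot.get_obs();p=o["tool_pos"];f=np.array(o["ft_force"])
print("loc mm",((p[:2]-c)@x*1e3).round(1),((p[:2]-c)@d*1e3).round(1),(p[2]*1e3).round(1),"rot",np.round(o["eef_rot"],3),"F x,y,z",(f[:2]@x).round(1),(f[:2]@d).round(1),f[2].round(1),"t",o["time"])
E
python3 loc.py
```

```text
loc mm 2.3 13.5 77.9 rot [3.14  0.    1.844] F x,y,z -0.3 0.4 -2.2 t 5.8
```

Request:
step_arm(increments=[[[-0.3,0,0],[0,0,0],1],[[0,0,0],[0,0,0],1],[[0,0,0],[0,0,0],1]])

```text
time: 6.1
tool_pos: [0.5, 0.1745, 0.0771]
eef_rot: [3.141, -0.0, 1.844]
ft_force: [-0.1, -0.4, -1.9]
gripper_width: 0.0366
gripper_force: 60.0
```

Request:
step_arm(increments=[[[-0.3,0,0],[0,0,0],1],[[0,0,0],[0,0,0],1],[[0,0,0],[0,0,0],1]])

```text
time: 6.4
tool_pos: [0.5005, 0.1727, 0.0769]
eef_rot: [3.141, -0.002, 1.843]
ft_force: [-0.9, 4.8, -1.4]
gripper_width: 0.037
gripper_force: 60.0
```

Request:
step_arm(increments=[[[-0.3,0,0],[0,0,0],1],[[0,0,0],[0,0,0],1],[[0,0,0],[0,0,0],1]])

```text
time: 6.7
tool_pos: [0.5012, 0.1703, 0.077]
eef_rot: [3.141, -0.003, 1.843]
ft_force: [-1.0, 6.0, -1.2]
gripper_width: 0.0366
gripper_force: 60.0
```

```bash
python3 loc.py
python3 - <<'E'
from h import *
L=[]
for i in range(6): cam("side"); L.append(robot.get_obs()["tool_pos"])
print(np.round(L,4));
E
python3 loc.py
```

```text
loc mm 1.6 6.3 77.0 rot [ 3.141e+00 -3.000e-03  1.843e+00] F x,y,z 0.7 6.1 -1.2 t 6.7
[[0.5012 0.1703 0.077 ]
 [0.5012 0.1703 0.077 ]
 [0.5012 0.1703 0.077 ]
 [0.5012 0.1703 0.077 ]
 [0.5012 0.1703 0.077 ]
 [0.5012 0.1704 0.077 ]]
loc mm 1.6 6.4 77.0 rot [ 3.141e+00 -3.000e-03  1.843e+00] F x,y,z -0.4 6.1 -1.4 t 7.0
```

Contact came at y≈8.5 mm, as expected. Pushing the spring back.

Request:
step_arm(increments=[[[-0.3,-0.1,0],[0,0,0],1],[[-0.3,0,0],[0,0,0],1],[[-0.3,0,0],[0,0,0],1],[[-0.3,0,0],[0,0,0],1],[[-0.2,0,0],[0,0,0],1]])

```text
time: 7.5
tool_pos: [0.5045, 0.1581, 0.0772]
eef_rot: [3.139, -0.006, 1.843]
ft_force: [0.2, 10.8, -1.9]
gripper_width: 0.0369
gripper_force: 60.0
```

Request:
step_arm(increments=[[[0,0,0],[0,0,0],1],[[0,0,0],[0,0,0],1]])

```text
time: 7.7
tool_pos: [0.5045, 0.1584, 0.0772]
eef_rot: [3.139, -0.006, 1.843]
ft_force: [-0.7, 12.1, -2.3]
gripper_width: 0.037
gripper_force: 60.0
```

```bash
python3 loc.py
python3 - <<'E'
from h import *
a=cam("top");b=cam("side")
cr=lambda i,x,y,w,h:cv2.resize(i["color"][y:y+h,x:x+w],(400,400),interpolation=cv2.INTER_CUBIC)
cv2.imwrite("pics/f.png",np.hstack([cr(a,150,150,100,100),cr(b,200,190,90,90)])[:,:,::-1])
E
```

```text
loc mm 1.5 -6.1 77.2 rot [ 3.139 -0.006  1.843] F x,y,z 2.6 11.8 -2.3 t 7.7
```

View pics/f.png

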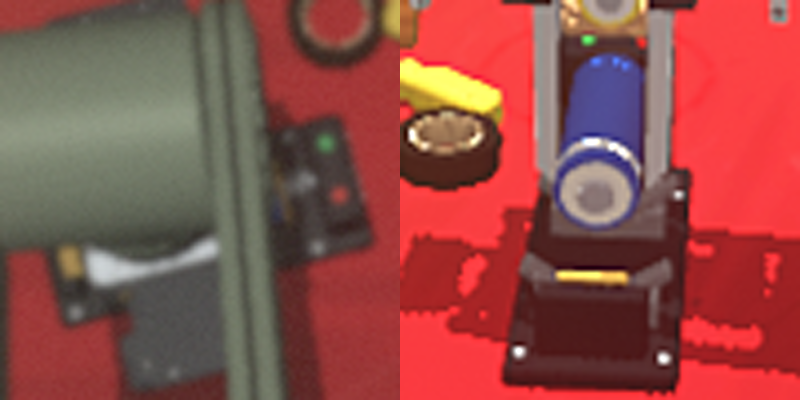

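The spring plate is pushed back, and the button at (597,195) in the right half is clear of the stop at (592,275). Lowering now.

Request:
step_arm(increments=[[[0,0,0.6],[0,0,0],1],[[0,0,0.6],[0,0,0],1],[[0,0,0.6],[0,0,0],1],[[0,0,0],[0,0,0],1],[[0,0,0],[0,0,0],1]])

```text
time: 8.3
tool_pos: [0.505, 0.1584, 0.0602]
eef_rot: [3.139, -0.005, 1.843]
ft_force: [-2.1, 10.8, 3.4]
gripper_width: 0.0369
gripper_force: 60.0
```

```bash
python3 loc.py
python3 - <<'E'
from h import *
b=cam("side")
cv2.imwrite("pics/g.png",cv2.resize(b["color"][190:280,200:290],(500,500),interpolation=cv2.INTER_CUBIC)[:,:,::-1])
E
```

```text
loc mm 2.0 -6.2 60.2 rot [ 3.139 -0.005  1.843] F x,y,z 0.9 11.0 3.4 t 8.3
```

View pics/g.png

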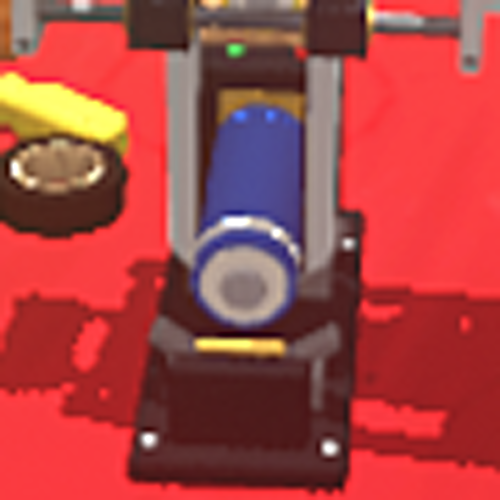

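The cell is lined up: the button at (245,290) sits behind and above the stop edge at (240,345). Lowering further.

Request:
step_arm(increments=[[[0,-0.1,0.5],[0,0,0],1],[[0,0,0.5],[0,0,0],1],[[0,0,0.3],[0,0,0],1],[[0,0,0],[0,0,0],1],[[0,0,0],[0,0,0],1]])

```text
time: 8.85
tool_pos: [0.5044, 0.1581, 0.0475]
eef_rot: [3.138, -0.005, 1.843]
ft_force: [-1.9, 11.2, 4.0]
gripper_width: 0.0369
gripper_force: 60.0
```

Request:
step_arm(increments=[[[0,0,0.2],[0,0,0],1],[[0,0,0],[0,0,0],1],[[0,0,0],[0,0,0],1]])

```text
time: 9.15
tool_pos: [0.5045, 0.1581, 0.0457]
eef_rot: [3.138, -0.005, 1.843]
ft_force: [-2.3, 11.5, 5.0]
gripper_width: 0.0367
gripper_force: 60.0
```

```bash
python3 loc.py
```

```text
loc mm 1.5 -6.4 45.7 rot [ 3.138 -0.005  1.843] F x,y,z 0.9 11.7 5.0 t 9.15
```

Request:
step_arm(increments=[[[0,0,0.2],[0,0,0],1],[[0,0,0],[0,0,0],1],[[0,0,0],[0,0,0],1]])

```text
time: 9.45
tool_pos: [0.5046, 0.1581, 0.0437]
eef_rot: [3.137, -0.005, 1.843]
ft_force: [-2.9, 10.2, 4.7]
gripper_width: 0.037
gripper_force: 60.0
```

Request:
step_arm(increments=[[[0,0,0.15],[0,0,0],1],[[0,0,0],[0,0,0],1],[[0,0,0],[0,0,0],1]])

```text
time: 9.75
tool_pos: [0.5048, 0.1579, 0.0427]
eef_rot: [3.137, -0.005, 1.843]
ft_force: [-3.1, 9.3, 7.1]
gripper_width: 0.0366
gripper_force: 60.0
```

```bash
python3 loc.py
```

```text
loc mm 1.7 -6.5 42.7 rot [ 3.137 -0.005  1.843] F x,y,z -0.5 9.8 7.1 t 9.75
```

Request:
step_arm(increments=[[[0,0,0.1],[0,0,0],1],[[0,0,0],[0,0,0],1],[[0,0,0],[0,0,0],1]])

```text
time: 10.05
tool_pos: [0.5048, 0.158, 0.0427]
eef_rot: [3.137, -0.005, 1.843]
ft_force: [-5.8, 11.0, 13.3]
gripper_width: 0.0367
gripper_force: 60.0
```

Request:
step_arm(increments=[[[0.2,0,0],[0,0,0],1],[[0.2,0,0],[0,0,0],1],[[0.2,0,0],[0,0,0],1],[[0,0,0],[0,0,0],1],[[0,0,0],[0,0,0],1]])

```text
time: 10.55
tool_pos: [0.5039, 0.1611, 0.0426]
eef_rot: [3.138, 0.0, 1.844]
ft_force: [-3.9, 2.1, 13.0]
gripper_width: 0.0368
gripper_force: 60.0
```

```bash
python3 loc.py
python3 - <<'E'
from h import *
b=cam("side")
cv2.imwrite("pics/i.png",cv2.resize(b["color"][190:280,200:290],(500,500),interpolation=cv2.INTER_CUBIC)[:,:,::-1])
E
```

```text
loc mm 1.7 -3.3 42.6 rot [3.138 0.    1.844] F x,y,z -3.2 3.1 13.0 t 10.55
```

View pics/i.png

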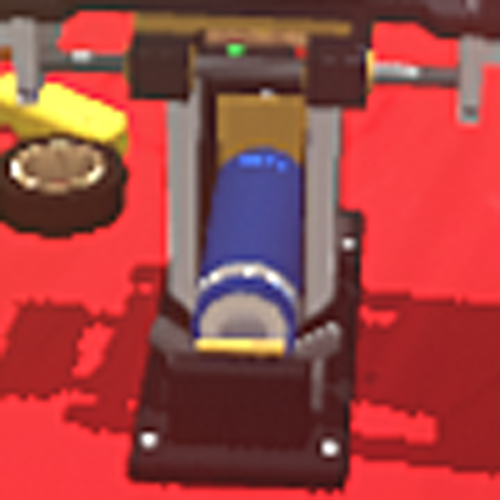

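The cell lies down behind the stop edge at (240,345), and the drop in force shows the stop is now holding it. Releasing and retreating.

Request:
step_arm(increments=[[[0,0,0],[0,0,0],0.4],[[0,0,0],[0,0,0],0.2],[[0,0,0],[0,0,0],0],[[0,0,0],[0,0,0],0],[[0,0,0],[0,0,0],0]])

```text
time: 11.1
tool_pos: [0.5017, 0.1603, 0.0391]
eef_rot: [-3.141, 0.0, 1.844]
ft_force: [-1.3, 0.2, -0.4]
gripper_width: 0.0738
gripper_force: 0.0
```

Request:
step_arm(increments=[[[0,0,0],[0,0,0],0],[[0,0,-1],[0,0,0],0],[[0,0,-2],[0,0,0],0],[[0,0,-3],[0,0,0],0],[[0,0,-4],[0,0,0],0]])

```text
time: 11.6
tool_pos: [0.5002, 0.1602, 0.1394]
eef_rot: [-3.138, -0.0, 1.844]
ft_force: [0.5, -0.7, -0.3]
gripper_width: 0.094
gripper_force: 0.0
```

Request:
step_arm(increments=[[[0,0,-4],[0,0,0],0],[[-3,-3,0],[0,0,0],0],[[-4,-3,0],[0,0,0],0],[[-4,-3,0],[0,0,0],0],[[-3,-2,0],[0,0,0],0]])

```text
time: 12.1
tool_pos: [0.4324, -0.0057, 0.1803]
eef_rot: [3.141, 0.001, 1.844]
ft_force: [0.0, -0.8, -0.1]
gripper_width: 0.0943
gripper_force: 0.0
```

Request:
step_arm(increments=[[[-4,0,0],[0,0,0],0],[[-4,0,0],[0,0,0],0],[[-4,0,0],[0,0,0],0],[[0,0,0],[0,0,0],0]])

```text
time: 12.5
tool_pos: [0.4674, -0.1239, 0.1808]
eef_rot: [3.14, 0.003, 1.839]
ft_force: [-0.5, 0.8, -0.2]
gripper_width: 0.0941
gripper_force: 0.0
```

Run:
```python
from h import *
a=cam("top");b=cam("side")
cr=lambda i,x,y,w,h:cv2.resize(i["color"][y:y+h,x:x+w],(400,400),interpolation=cv2.INTER_CUBIC)
cv2.imwrite("pics/j.png",np.hstack([cr(a,150,155,100,100),cr(b,200,165,115,115)])[:,:,::-1])
```

```text
(no output)
```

View pics/j.png

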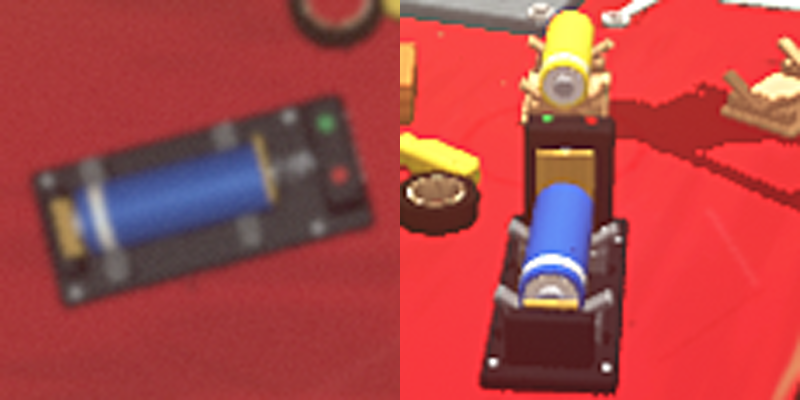

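The blue cell lies in the cradle from the stop at (68,225) to the plate at (265,170). The yellow cell is undisturbed in its rest.

```bash
python3 -c "
from station import job
print(job.job_done())"
```

```text
the job is handed in; nothing more can be done
None
```

The blue cell lies fully down in the charger's cradle with its button held against the end stop by the spring, the yellow cell is still in its rest, and the job was handed in at about 12.6 s; no verdict was returned.

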